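# Check a turned tenon with sprung calipers

## Task

Lay the standing wooden spindle on its side in the V cradle, its thin tenon sticking out past the cradle's left end, and let go of it. Then lift the sprung calipers by their grip plates off their rest, squeeze them until the pointer stands at the set line (30 mm between the tips), and with the gap held there lower them so that the tips stand either side of the tenon, level with its middle and not touching the wood. Finish holding them still like that, gripper closed on them at the 30 mm gap, and leave the tin, the brush and the offcut alone.

Things in the scene. Friction and masses are not known exactly. Their poses are not given: they have to be found in the camera images.
- cradle: fixed V cradle, painted grey: 126 x 100 x 14 mm base board, two 90-degree V blocks 14 mm thick centred 48 mm either side of its middle (tops 61 mm high, 62 mm wide; 82 mm free between). Origin: middle of the underside, on the bench. x runs level along the V to the end where the tenon must stick out (robot's left, within 20 degrees), y across, z up.
- cradle_axis (a point): point in the middle of the cradle, 62 mm above the bench, on the line where the axis of the spindle lies when it rests in both Vs; axes as the cradle's.
- spindle: round brown wooden spindle, 130 g give or take 30 percent, at first standing upright on its foot: a cylinder 40 mm in diameter and 130 mm long, with two shallow decorative grooves, with a thinner tenon, 18 mm in diameter and 40 mm long, on its upper end (170 mm over all). Origin: centre of the foot face; z axis along the spindle towards the tenon. Loose.
- spindle_mid (a point): point on the spindle's axis, midway along the thick part (65 mm from the foot). It belongs over the middle of the cradle.
- spindle_tenon_end (a point): centre of the tenon's end face, 170 mm from the foot.
- rest: fixed dark wooden rest for the calipers: a 170 x 90 x 10 mm board with two cross walls 40 mm high, 12 mm thick and 90 mm wide, centred at x = -60 and x = +36 mm; nothing stands between them. Origin: middle of the underside, on the bench; x axis along the board, towards the calipers' tips, at the start pointing roughly to the robot's right.
- calipers: sprung steel calipers (about 60 g, like big tweezers, 160 mm long), flat on the rest: two level legs 5 mm thick, 14 mm high, a round spring bow at one end, tips at the other. Origin: underside, centre line, between the grip plates; x towards the tips, z up. This body is the fixed leg, on the -y side; the sprung leg (+y side) pivots at x = -85, y = 0 mm.
- grip_plate (a point): middle of the outer face of the fixed leg's grip plate: x = 0, y = -24, z = 8 mm from the calipers' origin. Each leg has such a plate, 30 mm long and 16 mm high, to squeeze by. Over both plates' outer faces: 58 mm let go, 48 mm at the set line, where the legs are parallel. Each mm at the plates moves the tips by about 1.65 mm.
- set_line (a point): raised dark set line on the thin steel cross bar that lies over the sprung leg (x = 22, y = 17.5, z = 20 mm from the calipers' origin). Two dark posts on the sprung leg, one each side of the bar, are the pointer.
- tip_fixed (a point): inner face of the fixed leg's tip, at mid height: x = 55, y = -15, z = 7 mm from the calipers' origin.
- tip_sprung (a point): inner face of the sprung leg's tip, at mid height; moves with that leg. Its distance from tip_fixed is the tip gap: 47 mm let go, 30 mm at the set line.
- caliper_leg (a joint): angle of the sprung leg: 0 let go (tip gap 47 mm), 0.12 rad at the set line (tip gap 30 mm), 0.22 fully squeezed (16 mm). The spring pushes back with about 4 N at the plates when let go and 10 N at the set line.
- wax_tin: bystander: round metal tin, 72 mm across, 50 mm high; origin at the centre of its underside.
- bench_brush: bystander: bench brush with a wooden back, 150 x 45 x 60 mm, and a 90 mm handle; origin at the centre of its underside.
- offcut: bystander: pale wooden offcut block, 70 x 45 x 45 mm; origin at the centre of its underside.
Not all that is in view belongs to the job. There is more than one size of the calipers; the job needs the smaller. There is more than one size of the rest; the one meant has the size given above.

How it is judged:
By the outcome, as a careful person would: the job done as asked, in the order asked, and still so for the second after the job is handed in, while the arm keeps its last pose, push and grip.
It also fails if it takes over 58 s, if anything falls off the work surface, if the arm or the gripper's body presses on something with over 40 N, if the wrist force passes 120 N, or if a joint passes its speed limit or range.

## Robot

A 7-joint arm with a two-finger parallel gripper is mounted at the origin on the work surface. World frame = base frame: x ahead of the robot, y to its left, z up, the work surface at z = 0. Lengths are in m, angles in rad, forces in N, time in s.
With the tool pointing down it reaches from about 0.4 to 0.85 m from the base axis. Payload 6.9 kg.
Tool frame: the origin (TCP) lies at the very end of the fingers, on their centre line; the grasp point (between the pads) lies 19 mm behind it; z points along the fingers, y is the direction in which the jaws open and shut (so a half turn about z gives the same grasp; the last joint's range is limited). The gripper opens to 85 mm and grips with 20 to 120 N. Pads are 22 mm wide; open, the fingers measure 114 mm over their backs; the gripper's body (76 mm by 85 mm) begins 54 mm behind the grasp point. The pads swing forward as they close: fully open they stand 13 mm farther back than shut.
Start: joints at [1.319, 0.507, -0.238, 1.5, 0.126, 1.149, -0.155], TCP at [0.219, -0.585, 0.231] pointing down, gripper open.
Joint ranges: [-3.08, 3.08], [-0.24, 2.05], [-1.43, 1.35], [0, 2.5], [-1.52, 4.66], [0.17, 1.96], [-2.89, 2.89]. Speed limits (rad/s): [2.39, 2.39, 3.14, 3.14, 3.14, 3.14, 3.14].

## Interface

Orientations are given as a unit quaternion [w, x, y, z].
In Python, from plant import ctrl, vision gives the robot as it stands. The module is installed in compiled form; this text tells all that it offers.
- The arm moves only by the tool apply_moves, never from a script. Its argument "series" is a list of rows, each an object of numbers: "fingers": the closure in counts, from 0 (fully open) to 255 (shut); "dx", "dy", "dz": the shift along the world's x, y, z in m; "spin": the turn about the world's z in units of 8 degrees (1.0 is 8 degrees). In form: [{"fingers": .., "dx": .., "dy": .., "dz": .., "spin": ..}, ...]. A call has 1 to 8 rows; each row is the pose to reach, as a shift and turn from the pose commanded when the call began; what a row does not reach only later rows make up. A row lasts 1/10 s, in which the tool goes at most 50 mm and 8.59 degrees, less where a joint would pass 70% of its speed; a pose out of reach is approached as far as the arm can. A call with a gripper value outside its range is refused whole. The fingers move at their own pace and stop on an object; "newtons" is the grip in N (left out, the last holds). Time passes only in rows, so rows that repeat a pose let the fingers close. It gives the time, the measured TCP pose, the force and the opening at its end, in the units of the state.
- ctrl.get_obs(): the state, without advancing time (a new reading comes with each control period).
- vision.grab_frame(name): name is "scene" or "top"; returns a dict with "pixels" (420x560x3 uint8, red, green, blue), "K" (3x3 intrinsics, pixels), "k1" (the pictures are not rectified: a ray, as slopes to the right and down, at radius r is drawn at 1 + k1 r^2 times it, then the intrinsics apply), "pose" (4x4, takes a point from camera to world coordinates). Camera axes: x right, y down, z forward; pixel columns grow to the right and rows downward; lengths in m; the calibration is good to about 2 mm. A picture is of the moment at which its call begins. There is no depth.
- ctrl.job_done(): hands the job in, once; it reports no verdict.
Trained networks look in a picture, given as the dict that the camera call returned (one of the last four; its "shot" number tells which), for a name from the list of things; names that differ only in an ending like _2 or _b are one class to them, and where a whole thing is asked for, a point or a joint stands for the part that bears it (a point fixed in the world has none). Each returns a list of dicts, best first, with "conf" (0 to 1); they miss things now and then, are a little off and sometimes report something else, mostly with a low value. They report only what shows in the picture. A call takes as long as a camera call. They do not tell look-alikes from the thing itself.
- vision.outline_of(picture, query): "pixels" (420x560 bool, what is visible of it) and "box" ([left, top, right, bottom] in pixels, round what is visible of it).
The state is a dict: "time_s": time; "joints": joint angles; "qvel": joint speeds; "joint_torque": joint torques, N m; "eef_pos": TCP position; "tool_rot": TCP orientation; "wrist_force": force on the tool from outside, world axes, zero at the start; "moment": the same for the moment, N m; "gripper_width": finger opening in m.
Only numpy, scipy, OpenCV 4.12 (cv2) and the standard library are available. Lean on these libraries where they do the work, as an engineer would, in place of code of your own. Each camera call takes 0.05 s, during which the arm holds its last target. There are 200 camera calls.

## Working session

There is one attempt and no reset: what is moved stays moved. The work goes in short steps, Python scripts to look and compute and a tool call to move; the robot and the scene stay as the last step left them, time stands still between calls to the robot, and variables do not carry over. Pictures are saved under pics/ and viewed, about 8 in all and at most 12, crops included, and the job is handed in when it is done.

Besides the shell and the picture viewer there is one more tool, called after "Emit:" as name(argument=value, ...), one argument or row to a line, values as JSON. apply_moves: Moves the arm, as the interface text tells. Its arguments: {"type":"object","properties":{"series":{"type":"array"},"newtons":{"type":"number"}},"required":["series"]}

```bash
mkdir -p pics
cat > h.py <<'E'
import numpy as np, cv2
from plant import ctrl, vision
def rays(f,uv):
    uv=np.atleast_2d(np.float64(uv)); K=f["K"]
    d=np.c_[(uv[:,0]-K[0,2])/K[0,0],(uv[:,1]-K[1,2])/K[1,1]]; s=d.copy()
    for _ in range(20): s=d/(1+f["k1"]*(s**2).sum(1,keepdims=True))
    P=np.array(f["pose"]); return P[:3,3], np.c_[s,np.ones(len(s))]@P[:3,:3].T
def onz(f,uv,z):
    o,d=rays(f,uv); return o+d*((z-o[2])/d[:,2:])
def proj(f,X):
    P=np.array(f["pose"]); c=(np.atleast_2d(X)-P[:3,3])@P[:3,:3]; s=c[:,:2]/c[:,2:]
    s=s*(1+f["k1"]*(s**2).sum(1,keepdims=True)); K=f["K"]
    return np.c_[s[:,0]*K[0,0]+K[0,2],s[:,1]*K[1,1]+K[1,2]]
def save(f,n,crop=None,k=1):
    im=cv2.cvtColor(f["pixels"],cv2.COLOR_RGB2BGR)
    if crop: l,t,r,b=crop; im=im[t:b,l:r]
    cv2.imwrite("pics/"+n,cv2.resize(im,None,fx=k,fy=k,interpolation=cv2.INTER_CUBIC))
E
python3 - <<'E'
from h import *
import pickle
o=ctrl.get_obs(); print({k:np.round(v,3) for k,v in o.items()})
A={}
for n in("scene","top"):
    f=vision.grab_frame(n); A[n]=f
    print(n,np.round(f["K"],1).tolist(),f["k1"],np.round(f["pose"],3).tolist())
    for q in("cradle","spindle","rest","calipers","wax_tin","bench_brush","offcut"):
        for r in vision.outline_of(f,q):
            m=r["pixels"]; ys,xs=np.nonzero(m)
            print(q,round(r["conf"],2),np.round(r["box"]).tolist(),len(xs),np.round(onz(f,[xs.mean(),ys.mean()],0.03),3).tolist() if len(xs) else "")
    save(f,n+"0.png")
pickle.dump(A,open("A.pkl","wb"))
a=cv2.imread("pics/scene0.png")
E
```

```text
{'time_s': np.float64(0.0), 'joints': array([ 1.319,  0.508, -0.238,  1.501,  0.126,  1.149, -0.155]), 'qvel': array([ 0.   ,  0.   , -0.001,  0.001,  0.002, -0.001,  0.001]), 'joint_torque': array([ 0.0000e+00, -6.2060e+01, -2.1860e+00, -2.4965e+01,  1.3000e-02,
        1.2000e-02, -0.0000e+00]), 'eef_pos': array([ 0.219, -0.585,  0.23 ]), 'tool_rot': array([-0.001,  0.984,  0.178, -0.   ]), 'wrist_force': array([-0.178,  0.357, -0.413]), 'moment': array([-0.005,  0.007, -0.031]), 'gripper_width': np.float64(0.086)}
scene [[491.0, 0.0, 278.7], [0.0, 491.0, 217.0], [0.0, 0.0, 1.0]] -0.15981734021403507 [[-0.749, 0.575, -0.329, 0.954], [0.663, 0.64, -0.389, 0.564], [-0.013, -0.51, -0.86, 1.28], [0.0, 0.0, 0.0, 1.0]]
cradle 0.6 [226.0, 195.0, 275.0, 243.0] 1412 [[0.544, -0.054, 0.03]]
spindle 0.75 [183.0, 135.0, 202.0, 178.0] 457 [[0.534, -0.349, 0.03]]
spindle 0.19 [322.0, 293.0, 381.0, 337.0] 478 [[0.535, 0.356, 0.03]]
rest 0.97 [310.0, 288.0, 375.0, 344.0] 1488 [[0.561, 0.341, 0.03]]
rest 0.66 [258.0, 330.0, 311.0, 375.0] 1108 [[0.73, 0.313, 0.03]]
rest 0.41 [122.0, 163.0, 176.0, 22
[... 650 characters left out ...]
3]]
spindle 0.94 [382.0, 178.0, 409.0, 200.0] 373 [[0.557, -0.331, 0.03]]
spindle 0.72 [126.0, 177.0, 176.0, 201.0] 140 [[0.563, 0.371, 0.03]]
rest 0.7 [158.0, 124.0, 200.0, 152.0] 849 [[0.714, 0.302, 0.03]]
rest 0.66 [134.0, 174.0, 197.0, 222.0] 1540 [[0.541, 0.325, 0.03]]
calipers 0.76 [129.0, 179.0, 181.0, 210.0] 380 [[0.547, 0.359, 0.03]]
calipers 0.62 [118.0, 232.0, 150.0, 310.0] 793 [[0.318, 0.404, 0.03]]
wax_tin 0.69 [217.0, 116.0, 239.0, 142.0] 521 [[0.731, 0.152, 0.03]]
bench_brush 0.71 [360.0, 122.0, 440.0, 146.0] 1180 [[0.719, -0.329, 0.03]]
bench_brush 0.55 [384.0, 176.0, 410.0, 200.0] 395 [[0.558, -0.332, 0.03]]
offcut 0.6 [333.0, 236.0, 348.0, 257.0] 434 [[0.396, -0.167, 0.03]]
```

Run:
```python
from h import *
import pickle
A=pickle.load(open("A.pkl","rb"))
save(A["top"],"t1.png",(100,90,460,330),2.2)
a=[cv2.resize(cv2.cvtColor(A[n]["pixels"],cv2.COLOR_RGB2BGR)[t:b,l:r],(400,300),interpolation=cv2.INTER_CUBIC) for n,(l,t,r,b) in [("top",(125,160,205,220)),("scene",(300,280,388,346)),("top",(270,165,350,225)),("scene",(210,185,298,251))]]
cv2.imwrite("pics/q1.png",np.vstack([np.hstack(a[:2]),np.hstack(a[2:])]))
```

```text
(no output)
```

View pics/t1.png

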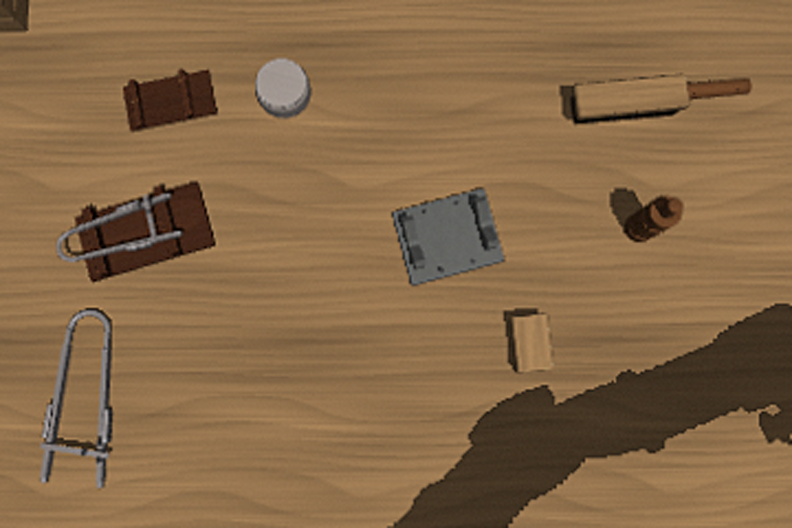

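View pics/q1.png

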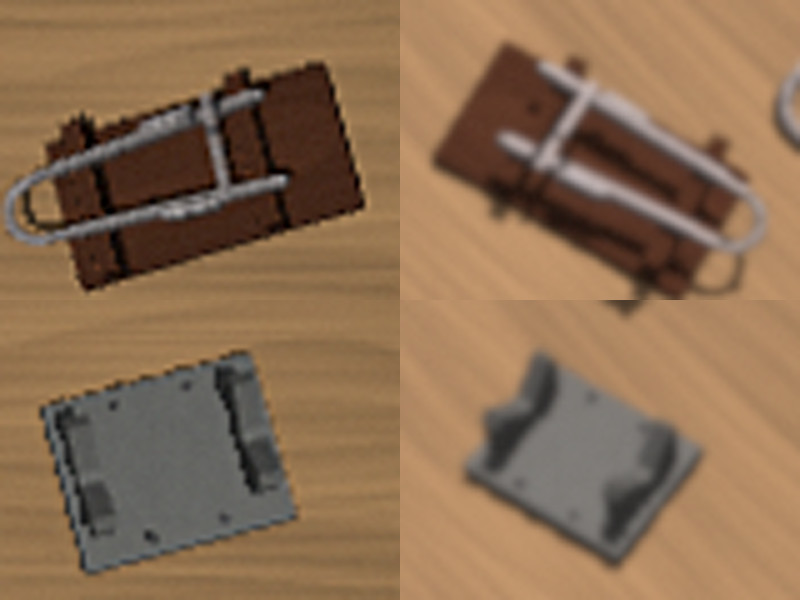

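The top view (2.2x crop) shows the smaller calipers on the rest at about (130,225), with their tips to the right. The cradle is at (448,235), the standing spindle at (655,218), the offcut at (530,340), the tin at (283,88) and the brush at (635,97). The big calipers at (75,400) and the small empty rest at (170,98) are decoys.

Next I fit models to the outlines.

```bash
cat > fit.py <<'E'
from h import *
from scipy.optimize import minimize
def box(x0,x1,y0,y1,z0,z1): return np.array([[x,y,z] for x in(x0,x1) for y in(y0,y1) for z in(z0,z1)],float)/1e3
def cyl(r,z0,z1):
    a=np.linspace(0,2*np.pi,24,endpoint=False); return np.array([[r*np.cos(t),r*np.sin(t),z] for z in(z0,z1) for t in a])/1e3
def prism(yz,x0,x1): return np.array([[x,y,z] for x in(x0,x1) for y,z in yz],float)/1e3
SP=[cyl(20,0,130),cyl(9,130,170)]
CR=[box(-63,63,-50,50,0,14)]
for c in(-48,48):
    CR+=[prism([(-31,0),(-31,61),(-27.3,61),(0,33.7),(0,0)],c-7,c+7),prism([(31,0),(31,61),(27.3,61),(0,33.7),(0,0)],c-7,c+7)]
RE=[box(-85,85,-45,45,0,10),box(-66,-54,-45,45,0,40),box(30,42,-45,45,0,40)]
def cal(th):
    fix=[box(-85,57,-20,-15,0,14),box(-15,15,-24,-20,0,16),box(20,24,-20,35,17,20)]
    mov=[box(-85,57,15,20,0,14),box(-15,15,20,24,0,16)]
    c,s=np.cos(th),np.sin(th); p=np.array([-.085,0,0]); R=np.array([[c,-s,0],[s,c,0],[0,0,1]])
    mov=[(q-p)@R.T+p for q in mov]
    bow=[]
    a=np.linspace(np.pi/2+th,3*np.pi/2,10)
    for t0,t1 in zip(a,a[1:]):
        bow.append(np.array([[-.085+r*np.cos(t),r*np.sin(t),z] for r in(.015,.02) for t in(t0,t1) for z in(0,.014)]))
    return fix+mov+bow
S=4
def render(f,parts,p,z=0):
    x,y,a=p; c,s=np.cos(a),np.sin(a); R=np.array([[c,-s,0],[s,c,0],[0,0,1]]); m=np.zeros((420*S,560*S),np.uint8)
    for q in parts:
        u=(proj(f,q@R.T+[x,y,z])+.5)*S
        cv2.fillConvexPoly(m,cv2.convexHull(np.round(u).astype(np.int32)),1)
    return m
def best(f,q,near):
    c=[r for r in vision.outline_of(f,q) if r["conf"]>.3 and r["pixels"].any()]
    d=[np.linalg.norm(onz(f,np.argwhere(r["pixels"]).mean(0)[::-1],.03)[0,:2]-near) for r in c]
    if not c or min(d)>.06: return None
    return c[int(np.argmin(d))]["pixels"]
def fit(fm,parts,p0,z=0,yaw=True):
    # fm: list of (frame, mask)
    fm=[(f,cv2.GaussianBlur(cv2.resize(m.astype(np.float32),None,fx=S,fy=S,interpolation=cv2.INTER_LINEAR),(0,0),3)) for f,m in fm if m is not None]
    def cost(v):
        p=[v[0],v[1],p0[2]+(v[2]*10 if yaw else 0)]; t=0
        for f,m in fm:
            r=cv2.GaussianBlur(render(f,parts,p,z).astype(np.float32),(0,0),3)
            t+=1-np.minimum(r,m).sum()/np.maximum(r,m).sum()
        return t/len(fm)
    n=3 if yaw else 2; v0=np.array([p0[0],p0[1],0][:n])
    sx=np.vstack([v0]+[v0+.012*np.eye(n)[i] for i in range(n)])
    r=minimize(cost,v0,method="Nelder-Mead",options=dict(initial_simplex=sx,xatol=1e-4,fatol=1e-4,maxiter=120))
    return np.array([r.x[0],r.x[1],p0[2]+(r.x[2]*10 if yaw else 0)]),r.fun
E
python3 - <<'E'
from fit import *
fs=[vision.grab_frame("scene"),vision.grab_frame("top")]
R=np.radians
for n,q,near,parts,p0,z,yaw in [("spindle","spindle",(.55,-.34),SP,(.55,-.34,0),0,0),("cradle","cradle",(.54,-.06),CR,(.54,-.06,R(105)),0,1),("rest","rest",(.55,.33),RE,(.55,.33,R(-75)),0,1),("cal","calipers",(.55,.345),cal(.12),(.55,.345,R(-75)),.04,1)]:
    ms=[best(f,q,near) for f in fs]
    if n=="rest":   # calipers hide the rest: unite
        for i,f in enumerate(fs):
            c=best(f,"calipers",(.55,.345))
            if c is not None and ms[i] is not None: ms[i]=cv2.morphologyEx((ms[i]).astype(np.uint8),cv2.MORPH_CLOSE,np.ones((5,5)))>0
    for sel in([0,1],[0],[1]):
        fm=[(fs[i],ms[i]) for i in sel if ms[i] is not None]
        if fm:
            p,c=fit(fm,parts,p0,z,yaw); print(n,sel,np.round(p[:2],4),round(np.degrees(p[2]),1),round(c,3))
E
```

```text
spindle [0, 1] [ 0.5486 -0.3167] 0.0 0.053
spindle [0] [ 0.5493 -0.3147] 0.0 0.042
spindle [1] [ 0.5493 -0.3175] 0.0 0.047
cradle [0, 1] [ 0.5372 -0.0638] 104.9 0.031
cradle [0] [ 0.537  -0.0636] 104.3 0.025
cradle [1] [ 0.5378 -0.0635] 106.0 0.03
rest [0, 1] [0.5474 0.3359] -73.3 0.096
rest [0] [0.5476 0.3365] -73.0 0.105
rest [1] [0.547  0.3337] -73.5 0.077
cal [0, 1] [0.5417 0.3366] -76.1 0.203
cal [0] [0.5419 0.3376] -76.2 0.181
cal [1] [0.5417 0.3361] -76.1 0.212
```

Emit:
apply_moves(
  newtons=20,
  series=[
    {"fingers":0,"dx":0.33,"dy":0.268,"dz":0.02,"spin":10.55},
    {"fingers":0,"dx":0.33,"dy":0.268,"dz":0.02,"spin":10.55},
    {"fingers":0,"dx":0.33,"dy":0.268,"dz":0.02,"spin":10.55},
    {"fingers":0,"dx":0.33,"dy":0.268,"dz":0.02,"spin":10.55},
    {"fingers":0,"dx":0.33,"dy":0.268,"dz":0.02,"spin":10.55},
    {"fingers":0,"dx":0.33,"dy":0.268,"dz":0.02,"spin":10.55},
    {"fingers":0,"dx":0.33,"dy":0.268,"dz":0.02,"spin":10.55},
    {"fingers":0,"dx":0.33,"dy":0.268,"dz":0.02,"spin":10.55},
  ],
)

```text
time_s: 2.2
eef_pos: [0.5303, -0.3323, 0.2505]
tool_rot: [0.0, 0.71, 0.704, -0.0]
wrist_force: [0.8, -0.6, 0.1]
gripper_width: 0.0851
```

Emit:
apply_moves(
  series=[
    {"fingers":0,"dx":0.019,"dy":0.016,"dz":0,"spin":1.95},
    {"fingers":0,"dx":0.019,"dy":0.016,"dz":0,"spin":1.95},
    {"fingers":0,"dx":0.019,"dy":0.016,"dz":-0.05,"spin":1.95},
  ],
)

```text
time_s: 2.5
eef_pos: [0.5531, -0.3171, 0.2055]
tool_rot: [0.006, 0.607, 0.794, 0.002]
wrist_force: [0.8, -0.9, -1.1]
gripper_width: 0.0853
```

Run:
```python
from h import *
o=ctrl.get_obs(); w,x,y,z=o["tool_rot"]; print(o["time_s"],o["eef_pos"],np.degrees(np.arctan2(2*y*y-1,2*x*y)),np.round(o["joints"],2))
```

```text
2.5 [ 0.55306261 -0.31714909  0.20546162] 15.216142195233843 [ 0.86  0.59 -0.65  1.51  0.38  1.15  0.41]
```

Emit:
apply_moves(
  series=[
    {"fingers":0,"dz":-0.045},
    {"fingers":0,"dz":-0.09},
    {"fingers":0,"dz":-0.095},
    {"fingers":0,"dz":-0.095},
  ],
)

```text
schema error: expected keys fingers, dx, dy, dz, spin
```

Run:
```python
from fit import *
o=ctrl.get_obs(); w,x,y,z=o["tool_rot"]; print(o["time_s"],o["eef_pos"],np.degrees(np.arctan2(2*y*y-1,2*x*y)))
f=vision.grab_frame("scene"); print(np.round(proj(f,o["eef_pos"]))); save(f,"s2.png",(130,90,270,195),4)
```

```text
2.5 [ 0.55306261 -0.31714909  0.20546162] 15.216142195233843
[[185. 131.]]
```

View pics/s2.png

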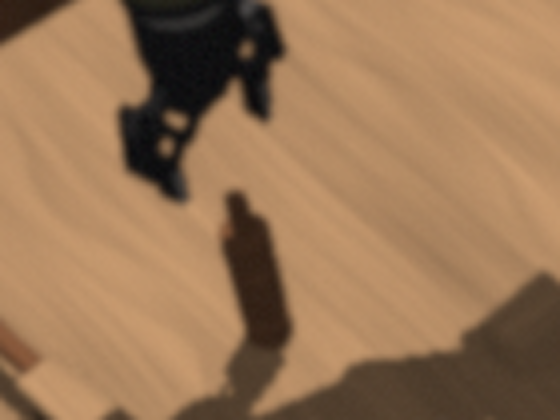

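The move was refused because every key is required. The picture shows the open fingers (about (155,160) and (258,90) in the crop) straddling above the tenon at (235,200).

Emit:
apply_moves(
  series=[
    {"fingers":0,"dx":0,"dy":0,"dz":-0.045,"spin":0},
    {"fingers":0,"dx":0,"dy":0,"dz":-0.09,"spin":0},
    {"fingers":0,"dx":0,"dy":0,"dz":-0.095,"spin":0},
    {"fingers":0,"dx":0,"dy":0,"dz":-0.095,"spin":0},
  ],
)

```text
time_s: 2.95
eef_pos: [0.5475, -0.3176, 0.105]
tool_rot: [-0.001, 0.61, 0.792, -0.0]
wrist_force: [-0.2, -0.1, 1.1]
gripper_width: 0.0854
```

Run:
```python
from fit import *
o=ctrl.get_obs(); w,x,y,z=o["tool_rot"]; print(o["time_s"],o["eef_pos"],np.degrees(np.arctan2(2*y*y-1,2*x*y)),o["wrist_force"])
```

```text
2.95 [ 0.54748947 -0.31758651  0.10497995] 14.82355362761178 [-0.22872604 -0.13130053  1.09545725]
```

Emit:
apply_moves(
  newtons=20,
  series=[
    {"fingers":220,"dx":0.001,"dy":0.001,"dz":0,"spin":0},
    {"fingers":220,"dx":0.001,"dy":0.001,"dz":0,"spin":0},
    {"fingers":220,"dx":0.001,"dy":0.001,"dz":0,"spin":0},
    {"fingers":220,"dx":0.001,"dy":0.001,"dz":0,"spin":0},
    {"fingers":220,"dx":0.001,"dy":0.001,"dz":0,"spin":0},
    {"fingers":220,"dx":0.001,"dy":0.001,"dz":0,"spin":0},
  ],
)

```text
time_s: 3.55
eef_pos: [0.5498, -0.317, 0.1069]
tool_rot: [0.001, 0.61, 0.792, -0.0]
wrist_force: [-0.6, 0.7, 6.7]
gripper_width: 0.0392
```

Emit:
apply_moves(
  series=[
    {"fingers":220,"dx":0,"dy":0,"dz":0.012,"spin":0},
    {"fingers":220,"dx":0.008,"dy":-0.03,"dz":0.012,"spin":0},
    {"fingers":220,"dx":0.016,"dy":-0.06,"dz":0.012,"spin":0},
    {"fingers":220,"dx":0.016,"dy":-0.06,"dz":0.012,"spin":0},
    {"fingers":220,"dx":0.016,"dy":-0.06,"dz":0.004,"spin":0},
    {"fingers":220,"dx":0.016,"dy":-0.06,"dz":-0.001,"spin":0},
    {"fingers":220,"dx":0.016,"dy":-0.06,"dz":-0.003,"spin":0},
  ],
)

```text
time_s: 4.25
eef_pos: [0.5657, -0.3766, 0.1055]
tool_rot: [0.002, 0.61, 0.793, -0.001]
wrist_force: [-7.9, -0.0, 28.3]
gripper_width: 0.0396
```

Emit:
apply_moves(
  series=[
    {"fingers":220,"dx":0,"dy":0,"dz":0.002,"spin":0},
    {"fingers":220,"dx":-0.003,"dy":0.0107,"dz":0.003,"spin":0},
    {"fingers":220,"dx":-0.0057,"dy":0.0214,"dz":0.0036,"spin":0},
    {"fingers":220,"dx":-0.0086,"dy":0.032,"dz":0.0028,"spin":0},
    {"fingers":220,"dx":-0.0115,"dy":0.0428,"dz":0.0012,"spin":0},
    {"fingers":220,"dx":-0.0143,"dy":0.053,"dz":-0.0015,"spin":0},
    {"fingers":220,"dx":-0.017,"dy":0.0635,"dz":-0.005,"spin":0},
  ],
)

```text
time_s: 4.95
eef_pos: [0.5478, -0.3117, 0.0969]
tool_rot: [-0.0, 0.61, 0.793, 0.0]
wrist_force: [-0.2, -0.7, 2.8]
gripper_width: 0.0393
```

Run:
```python
from fit import *
o=ctrl.get_obs(); print(o["time_s"],o["eef_pos"],o["wrist_force"])
f=vision.grab_frame("scene");  save(f,"s3.png",(110,80,250,185),4)
```

```text
4.95 [ 0.54776744 -0.31167358  0.09688033] [-0.169944   -0.67012889  2.84056477]
```

View pics/s3.png

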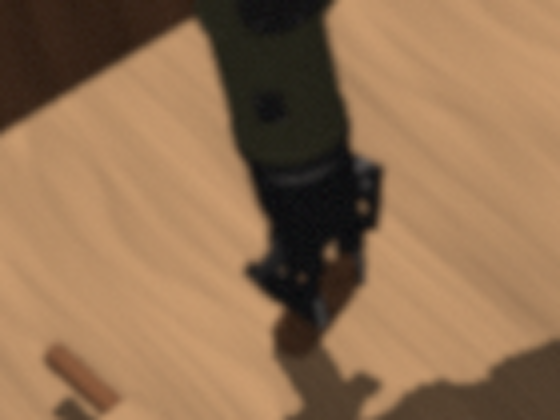

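The spindle is tilting as planned: the foot is at crop (297,335) and the tenon goes up and to the right between the fingers. I continue the arc.

Emit:
apply_moves(
  series=[
    {"fingers":220,"dx":-0.0026,"dy":0.01,"dz":-0.0045,"spin":0},
    {"fingers":220,"dx":-0.0052,"dy":0.0193,"dz":-0.0097,"spin":0},
    {"fingers":220,"dx":-0.0098,"dy":0.0367,"dz":-0.0228,"spin":0},
    {"fingers":220,"dx":-0.0138,"dy":0.0516,"dz":-0.0388,"spin":0},
    {"fingers":220,"dx":-0.0171,"dy":0.0637,"dz":-0.0572,"spin":0},
    {"fingers":220,"dx":-0.0194,"dy":0.0724,"dz":-0.0775,"spin":0},
    {"fingers":220,"dx":-0.0202,"dy":0.0754,"dz":-0.086,"spin":0},
    {"fingers":220,"dx":-0.0202,"dy":0.0754,"dz":-0.086,"spin":0},
  ],
)

```text
time_s: 5.8
eef_pos: [0.5268, -0.2364, 0.0096]
tool_rot: [-0.002, 0.609, 0.793, -0.0]
wrist_force: [-0.1, 1.0, 0.6]
gripper_width: 0.0396
```

Run:
```python
from fit import *
o=ctrl.get_obs(); print(o["time_s"],o["eef_pos"],o["wrist_force"])
f=vision.grab_frame("top");g=vision.grab_frame("scene")
a=[cv2.resize(cv2.cvtColor(F["pixels"],cv2.COLOR_RGB2BGR)[t:b,l:r],(400,300),interpolation=cv2.INTER_CUBIC) for F,(l,t,r,b) in [(f,(310,140,430,230)),(g,(140,90,260,180))]]
cv2.imwrite("pics/s4.png",np.hstack(a))
```

```text
5.8 [ 0.52679406 -0.23643531  0.00963195] [-0.06161948  0.98591957  0.58986141]
```

View pics/s4.png

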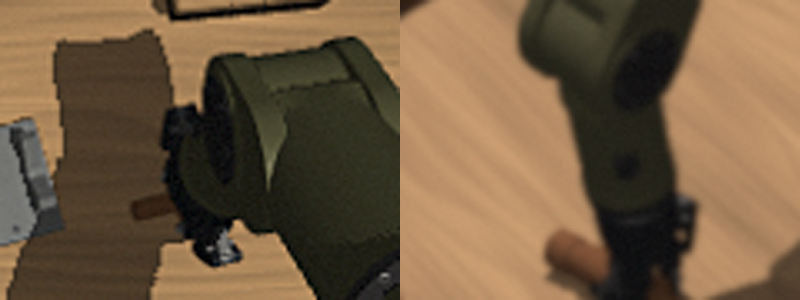

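Emit:
apply_moves(
  series=[
    {"fingers":220,"dx":0,"dy":0,"dz":-0.004,"spin":0},
    {"fingers":220,"dx":0,"dy":0,"dz":-0.005,"spin":0},
    {"fingers":60,"dx":0,"dy":0,"dz":-0.005,"spin":0},
    {"fingers":60,"dx":0,"dy":0,"dz":-0.005,"spin":0},
    {"fingers":60,"dx":0,"dy":0,"dz":-0.005,"spin":0},
    {"fingers":60,"dx":0.005,"dy":-0.019,"dz":-0.005,"spin":0},
    {"fingers":60,"dx":0.01,"dy":-0.038,"dz":-0.005,"spin":0},
    {"fingers":60,"dx":0.015,"dy":-0.056,"dz":-0.005,"spin":0},
  ],
)

```text
time_s: 6.7
eef_pos: [0.5429, -0.2945, 0.0062]
tool_rot: [0.0, 0.61, 0.793, -0.0]
wrist_force: [0.5, 0.6, -0.5]
gripper_width: 0.0653
```

Emit:
apply_moves(
  newtons=30,
  series=[
    {"fingers":60,"dx":0,"dy":0,"dz":-0.002,"spin":0},
    {"fingers":220,"dx":0,"dy":0,"dz":-0.002,"spin":0},
    {"fingers":220,"dx":0,"dy":0,"dz":-0.002,"spin":0},
    {"fingers":220,"dx":0,"dy":0,"dz":-0.002,"spin":0},
    {"fingers":220,"dx":0,"dy":0,"dz":-0.002,"spin":0},
    {"fingers":220,"dx":0,"dy":0,"dz":-0.002,"spin":0},
  ],
)

```text
time_s: 7.3
eef_pos: [0.5429, -0.2929, 0.0041]
tool_rot: [-0.0, 0.609, 0.793, 0.0]
wrist_force: [-0.4, 0.3, 0.3]
gripper_width: 0.039
```

Emit:
apply_moves(
  series=[
    {"fingers":220,"dx":0,"dy":0,"dz":0.04,"spin":0},
    {"fingers":220,"dx":0,"dy":0,"dz":0.08,"spin":0},
    {"fingers":220,"dx":0,"dy":0.03,"dz":0.11,"spin":0},
    {"fingers":220,"dx":0,"dy":0.07,"dz":0.13,"spin":0},
    {"fingers":220,"dx":-0.003,"dy":0.115,"dz":0.13,"spin":0},
    {"fingers":220,"dx":-0.006,"dy":0.16,"dz":0.13,"spin":0},
    {"fingers":220,"dx":-0.006,"dy":0.2,"dz":0.13,"spin":0},
    {"fingers":220,"dx":-0.006,"dy":0.229,"dz":0.13,"spin":0},
  ],
)

```text
time_s: 8.1
eef_pos: [0.5364, -0.0613, 0.1345]
tool_rot: [0.0, 0.609, 0.793, 0.0]
wrist_force: [0.8, 0.4, -1.2]
gripper_width: 0.039
```

Emit:
apply_moves(
  series=[
    {"fingers":220,"dx":0,"dy":0,"dz":0,"spin":0},
    {"fingers":220,"dx":0,"dy":0,"dz":0,"spin":0},
  ],
)

```text
time_s: 8.3
eef_pos: [0.5367, -0.0641, 0.1342]
tool_rot: [0.0, 0.609, 0.793, -0.0]
wrist_force: [-0.2, 0.0, -1.3]
gripper_width: 0.039
```

Run:
```python
from fit import *
import pickle
o=ctrl.get_obs(); w,x,y,z=o["tool_rot"]; print(o["time_s"],o["eef_pos"],np.degrees(np.arctan2(2*y*y-1,2*x*y)),o["wrist_force"],o["gripper_width"])
f=vision.grab_frame("top");g=vision.grab_frame("scene")
T=o["eef_pos"]; d=np.array([np.cos(np.radians(104.8)),np.sin(np.radians(104.8)),0])
for F in(f,g):
    for r in vision.outline_of(F,"spindle"):
        print(round(r["conf"],2),np.round(r["box"]),r["pixels"].sum())
    print("expected ends (foot,shoulder,tip)",np.round(proj(F,[T+[0,0,.016]+d*k for k in(-.068,.062,.102)]),1).tolist())
a=[cv2.resize(cv2.cvtColor(F["pixels"],cv2.COLOR_RGB2BGR)[t:b,l:r],(400,300),interpolation=cv2.INTER_CUBIC) for F,(l,t,r,b) in [(f,(240,135,360,225)),(g,(190,150,310,240))]]
cv2.imwrite("pics/s5.png",np.hstack(a))
pickle.dump([f,g],open("B.pkl","wb"))
```

```text
8.3 [ 0.53674993 -0.06412718  0.1341572 ] 14.967612457615328 [-0.24660868  0.02409668 -1.25271681] 0.03897876090371744
0.74 [265. 187. 303. 203.] 370
0.58 [360. 122. 441. 145.] 1181
expected ends (foot,shoulder,tip) [[332.4, 182.3], [283.6, 195.2], [268.5, 199.2]]
0.85 [222. 176. 277. 214.] 484
expected ends (foot,shoulder,tip) [[226.7, 182.0], [264.9, 203.4], [277.1, 210.3]]
```

View pics/s5.png

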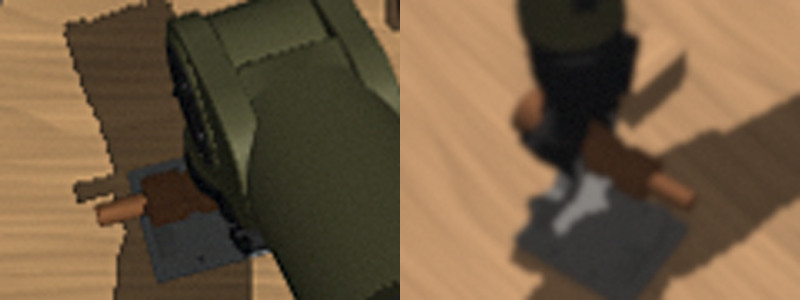

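Both views put the tenon tip about 1 px from where I predicted it: top (269,199.5), scene (277,209). The spindle is therefore held level, about 68 mm from its foot. I lower it into the cradle.

Emit:
apply_moves(
  series=[
    {"fingers":220,"dx":0,"dy":0.002,"dz":-0.035,"spin":0},
    {"fingers":220,"dx":0,"dy":0.002,"dz":-0.065,"spin":0},
    {"fingers":220,"dx":0,"dy":0.002,"dz":-0.08,"spin":0},
    {"fingers":220,"dx":0,"dy":0.002,"dz":-0.085,"spin":0},
    {"fingers":220,"dx":0,"dy":0.002,"dz":-0.085,"spin":0},
    {"fingers":220,"dx":0,"dy":0.002,"dz":-0.085,"spin":0},
  ],
)

```text
time_s: 9.1
eef_pos: [0.5374, -0.063, 0.0498]
tool_rot: [0.0, 0.61, 0.792, 0.0]
wrist_force: [0.2, 0.2, -2.0]
gripper_width: 0.0392
```

Emit:
apply_moves(
  series=[
    {"fingers":220,"dx":0,"dy":0,"dz":-0.002,"spin":0},
    {"fingers":220,"dx":0,"dy":0,"dz":-0.003,"spin":0},
    {"fingers":220,"dx":0,"dy":0,"dz":-0.003,"spin":0},
  ],
)

```text
time_s: 9.4
eef_pos: [0.537, -0.0628, 0.0465]
tool_rot: [0.0, 0.61, 0.793, 0.0]
wrist_force: [-0.2, -0.7, 0.3]
gripper_width: 0.039
```

Emit:
apply_moves(
  series=[
    {"fingers":220,"dx":0,"dy":0,"dz":-0.001,"spin":0},
    {"fingers":220,"dx":0,"dy":0,"dz":-0.0015,"spin":0},
    {"fingers":220,"dx":0,"dy":0,"dz":-0.0015,"spin":0},
  ],
)

```text
time_s: 9.7
eef_pos: [0.537, -0.0629, 0.0462]
tool_rot: [0.001, 0.61, 0.793, -0.0]
wrist_force: [-6.0, -0.5, 15.8]
gripper_width: 0.0393
```

Emit:
apply_moves(
  series=[
    {"fingers":180,"dx":0,"dy":0,"dz":0.001,"spin":0},
    {"fingers":100,"dx":0,"dy":0,"dz":0.001,"spin":0},
    {"fingers":0,"dx":0,"dy":0,"dz":0.001,"spin":0},
    {"fingers":0,"dx":0,"dy":0,"dz":0.001,"spin":0},
    {"fingers":0,"dx":0,"dy":0,"dz":0.02,"spin":0},
    {"fingers":0,"dx":0,"dy":0,"dz":0.06,"spin":0},
    {"fingers":0,"dx":0,"dy":0,"dz":0.105,"spin":0},
    {"fingers":0,"dx":0,"dy":0.02,"dz":0.14,"spin":0},
  ],
)

```text
time_s: 10.5
eef_pos: [0.5371, -0.045, 0.1863]
tool_rot: [0.0, 0.611, 0.791, -0.0]
wrist_force: [0.0, -1.5, -1.0]
gripper_width: 0.0856
```

Emit:
apply_moves(
  series=[
    {"fingers":0,"dx":0,"dy":0.045,"dz":0,"spin":0},
    {"fingers":0,"dx":0,"dy":0.09,"dz":0,"spin":0},
    {"fingers":0,"dx":0,"dy":0.135,"dz":0,"spin":0},
    {"fingers":0,"dx":0,"dy":0.18,"dz":0,"spin":0},
    {"fingers":0,"dx":0,"dy":0.225,"dz":0,"spin":0},
    {"fingers":0,"dx":0,"dy":0.25,"dz":0,"spin":0},
    {"fingers":0,"dx":0,"dy":0.25,"dz":0,"spin":0},
  ],
)

```text
time_s: 11.2
eef_pos: [0.5356, 0.2128, 0.1847]
tool_rot: [-0.001, 0.607, 0.795, 0.001]
wrist_force: [0.3, -0.5, -0.6]
gripper_width: 0.0854
```

```bash
cat > meas.py <<'E'
from fit import *
# lying spindle: axis along +x, model at height .062
RX=np.array([[0,0,1],[0,1,0],[-1,0,0]])
LY=[(q-[0,0,.065])@RX.T for q in SP]   # z->x, centred at mid
def spin_fit(fs,p0=(.537,-.063,np.radians(105))):
    fm=[(f,best(f,"spindle",(.53,-.04))) for f in fs]
    return fit(fm,LY,p0,.062)
E
python3 - <<'E'
from meas import *
import pickle
o=ctrl.get_obs(); w,x,y,z=o["tool_rot"]; print(o["time_s"],o["eef_pos"],np.degrees(np.arctan2(2*y*y-1,2*x*y)))
f=vision.grab_frame("top");g=vision.grab_frame("scene"); R=np.radians
for s in([f,g],[f],[g]):
    p,c=spin_fit(s); print("spindle",np.round(p[:2],4),np.degrees(p[2]),c, "tip",p[:2]+.105*np.array([np.cos(p[2]),np.sin(p[2])]))
for s in([f,g],[f],[g]):
    ms=[(F,best(F,"calipers",(.55,.345))) for F in s]
    p,c=fit(ms,cal(.12),(.542,.337,R(-76)),.04,1); print("cal",np.round(p[:2],4),np.degrees(p[2]),c)
    if len(s)==1:
        ov=s[0]["pixels"].copy(); m=cv2.resize(render(s[0],cal(.12),p,.04),(560,420),interpolation=cv2.INTER_NEAREST)
ims=[]
for F,(l,t,r,b) in [(f,(125,160,205,220)),(g,(300,280,380,340)),(f,(250,165,340,232)),(g,(205,175,295,242))]:
    im=cv2.cvtColor(F["pixels"],cv2.COLOR_RGB2BGR)[t:b,l:r]; im=cv2.resize(im,(400,300),interpolation=cv2.INTER_CUBIC); k=400/(r-l)
    for parts,pp,zz in((cal(.12),p,.04),(LY,spin_fit([f,g])[0],.062)):
        m=cv2.resize(render(F,parts,pp,zz)[t*S:b*S,l*S:r*S],(400,300),interpolation=cv2.INTER_NEAREST)
        cs,_=cv2.findContours(m,cv2.RETR_LIST,cv2.CHAIN_APPROX_NONE); cv2.drawContours(im,cs,-1,(0,255,0),1)
    ims.append(im)
cv2.imwrite("pics/s6.png",np.vstack([np.hstack(ims[:2]),np.hstack(ims[2:])]))
E
```

```text
11.2 [0.53560754 0.21284585 0.18469656] 15.248168883892609
spindle [ 0.537  -0.0653] 104.91943484646578 0.06830430030822754 tip [0.51000281 0.03613283]
spindle [ 0.5374 -0.0647] 105.29029480980304 0.07668459415435791 tip [0.5097496  0.03661105]
spindle [ 0.5369 -0.0654] 104.56894655666342 0.05501216650009155 tip [0.51051931 0.03621509]
cal [0.5416 0.3377] -75.30965115542526 0.5580626726150513
cal [0.5404 0.3389] -77.00408332454344 0.7423829436302185
cal [0.5419 0.3367] -76.6413561509665 0.36392122507095337
```

View pics/s6.png

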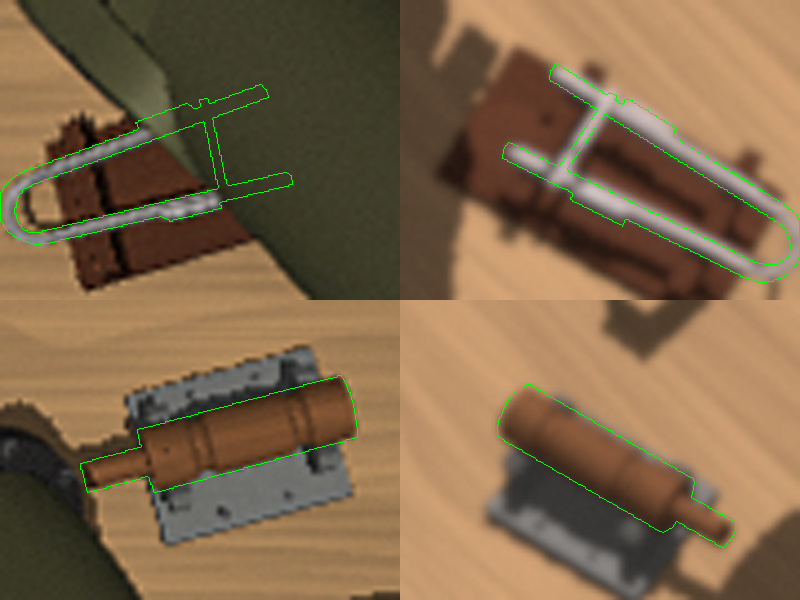

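The spindle overlay lies exactly on the wood: mid is (0.537,-0.065), within 2 mm of the cradle middle, and the tenon is to the left. The calipers overlay also matches in the scene view.

Emit:
apply_moves(
  series=[
    {"fingers":0,"dx":0.005,"dy":0.045,"dz":0,"spin":-0.13},
    {"fingers":0,"dx":0.01,"dy":0.09,"dz":0,"spin":-0.13},
    {"fingers":0,"dx":0.01,"dy":0.131,"dz":0,"spin":-0.13},
    {"fingers":0,"dx":0.01,"dy":0.131,"dz":-0.04,"spin":-0.13},
    {"fingers":0,"dx":0.01,"dy":0.131,"dz":-0.08,"spin":-0.13},
    {"fingers":0,"dx":0.01,"dy":0.131,"dz":-0.1,"spin":-0.13},
    {"fingers":0,"dx":0.01,"dy":0.131,"dz":-0.1,"spin":-0.13},
  ],
)

```text
time_s: 12.8
eef_pos: [0.5452, 0.337, 0.0812]
tool_rot: [-0.001, 0.617, 0.787, -0.003]
wrist_force: [-1.2, -0.2, 1.0]
gripper_width: 0.0854
```

Run:
```python
from meas import *
o=ctrl.get_obs(); w,x,y,z=o["tool_rot"]; print(o["time_s"],o["eef_pos"],np.degrees(np.arctan2(2*y*y-1,2*x*y)))
g=vision.grab_frame("scene"); R=np.radians
print(np.round(proj(g,o["eef_pos"])))
save(g,"s7.png",(290,240,410,350),5)
```

```text
12.8 [0.545161   0.33702386 0.08116047] 13.844938414007856
[[345. 307.]]
```

View pics/s7.png

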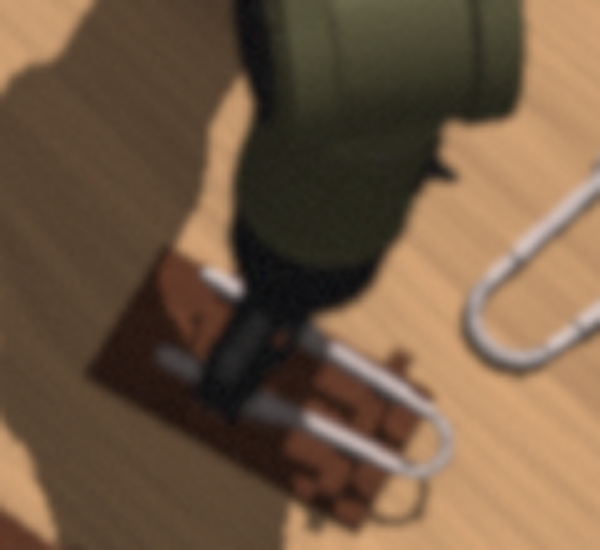

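Emit:
apply_moves(
  series=[
    {"fingers":0,"dx":0.001,"dy":0.001,"dz":-0.02,"spin":0},
    {"fingers":0,"dx":0.001,"dy":0.001,"dz":-0.04,"spin":0},
    {"fingers":0,"dx":0.001,"dy":0.001,"dz":-0.055,"spin":0},
    {"fingers":0,"dx":0.001,"dy":0.001,"dz":-0.056,"spin":0},
    {"fingers":0,"dx":0.001,"dy":0.001,"dz":-0.056,"spin":0},
  ],
)

```text
time_s: 13.35
eef_pos: [0.5482, 0.3397, 0.0294]
tool_rot: [0.0, 0.617, 0.787, 0.0]
wrist_force: [0.3, 0.8, -0.1]
gripper_width: 0.0854
```

Emit:
apply_moves(
  newtons=30,
  series=[
    {"fingers":0,"dx":-0.001,"dy":-0.002,"dz":-0.003,"spin":0},
    {"fingers":70,"dx":-0.001,"dy":-0.002,"dz":-0.003,"spin":0},
    {"fingers":90,"dx":-0.001,"dy":-0.002,"dz":-0.003,"spin":0},
    {"fingers":106,"dx":-0.001,"dy":-0.002,"dz":-0.003,"spin":0},
    {"fingers":106,"dx":-0.001,"dy":-0.002,"dz":-0.003,"spin":0},
    {"fingers":106,"dx":-0.001,"dy":-0.002,"dz":-0.003,"spin":0},
    {"fingers":106,"dx":-0.001,"dy":-0.002,"dz":-0.003,"spin":0},
  ],
)

```text
time_s: 14.05
eef_pos: [0.5474, 0.3377, 0.027]
tool_rot: [0.0, 0.617, 0.787, 0.001]
wrist_force: [-1.4, -2.0, 7.3]
gripper_width: 0.0502
```

Emit:
apply_moves(
  series=[
    {"fingers":106,"dx":0,"dy":0,"dz":0.005,"spin":0},
    {"fingers":106,"dx":0,"dy":0,"dz":0.015,"spin":0},
    {"fingers":106,"dx":0,"dy":0,"dz":0.03,"spin":0},
    {"fingers":106,"dx":0,"dy":0,"dz":0.05,"spin":0},
    {"fingers":106,"dx":0,"dy":0,"dz":0.07,"spin":0},
    {"fingers":110,"dx":0,"dy":0,"dz":0.08,"spin":0},
    {"fingers":112,"dx":0,"dy":0,"dz":0.08,"spin":0},
    {"fingers":112,"dx":0,"dy":0,"dz":0.08,"spin":0},
  ],
)

```text
time_s: 14.85
eef_pos: [0.5467, 0.3371, 0.1054]
tool_rot: [0.0, 0.617, 0.787, -0.0]
wrist_force: [0.9, -1.4, -1.3]
gripper_width: 0.0481
```

Emit:
apply_moves(
  series=[
    {"fingers":112,"dx":0,"dy":0,"dz":0.03,"spin":0},
    {"fingers":113,"dx":-0.005,"dy":-0.02,"dz":0.06,"spin":0.15},
    {"fingers":113,"dx":-0.01,"dy":-0.05,"dz":0.09,"spin":0.15},
    {"fingers":113,"dx":-0.02,"dy":-0.08,"dz":0.12,"spin":0.15},
    {"fingers":113,"dx":-0.03,"dy":-0.11,"dz":0.15,"spin":0.15},
    {"fingers":113,"dx":-0.04,"dy":-0.14,"dz":0.18,"spin":0.15},
    {"fingers":113,"dx":-0.045,"dy":-0.16,"dz":0.2,"spin":0.15},
    {"fingers":113,"dx":-0.045,"dy":-0.16,"dz":0.21,"spin":0.15},
  ],
)

```text
time_s: 15.65
eef_pos: [0.502, 0.1741, 0.3166]
tool_rot: [0.001, 0.61, 0.792, -0.001]
wrist_force: [-0.9, 0.1, -0.9]
gripper_width: 0.0475
```

Emit:
apply_moves(
  series=[
    {"fingers":113,"dx":0,"dy":0,"dz":0,"spin":0},
    {"fingers":113,"dx":0,"dy":0,"dz":0,"spin":0},
    {"fingers":113,"dx":0,"dy":0,"dz":0,"spin":0},
  ],
)

```text
time_s: 15.95
eef_pos: [0.5013, 0.1782, 0.3141]
tool_rot: [-0.001, 0.608, 0.794, -0.001]
wrist_force: [0.2, -0.1, -1.1]
gripper_width: 0.0479
```

Run:
```python
from meas import *
o=ctrl.get_obs(); w,x,y,z=o["tool_rot"]; a=np.arctan2(2*y*y-1,2*x*y); print(o["time_s"],o["eef_pos"],np.degrees(a),o["gripper_width"])
fs=[vision.grab_frame("scene"),vision.grab_frame("top")]
T=o["eef_pos"]; p=[T[0],T[1],a-np.pi/2]
ims=[]
for F in fs:
    c=proj(F,T)[0].astype(int); print(c)
    l,t=c[0]-50,c[1]-45; l=max(l,0);t=max(t,0)
    im=cv2.resize(cv2.cvtColor(F["pixels"],cv2.COLOR_RGB2BGR)[t:t+100,l:l+100],(400*1,400),interpolation=cv2.INTER_CUBIC)
    m=cv2.resize(render(F,cal(0.),p,T[2]+.013)[t*S:(t+100)*S,l*S:(l+100)*S],(400,400),interpolation=cv2.INTER_NEAREST)
    cs,_=cv2.findContours(m,cv2.RETR_LIST,cv2.CHAIN_APPROX_NONE); cv2.drawContours(im,cs,-1,(0,255,0),1)
    ims.append(im)
cv2.imwrite("pics/s8.png",np.hstack(ims))
import pickle; pickle.dump((fs,T,a),open("C.pkl","wb"))
```

```text
15.95 [0.50134354 0.17819318 0.31409244] 15.109421686815692 0.047897966061686614
[320 210]
[202 193]
```

View pics/s8.png

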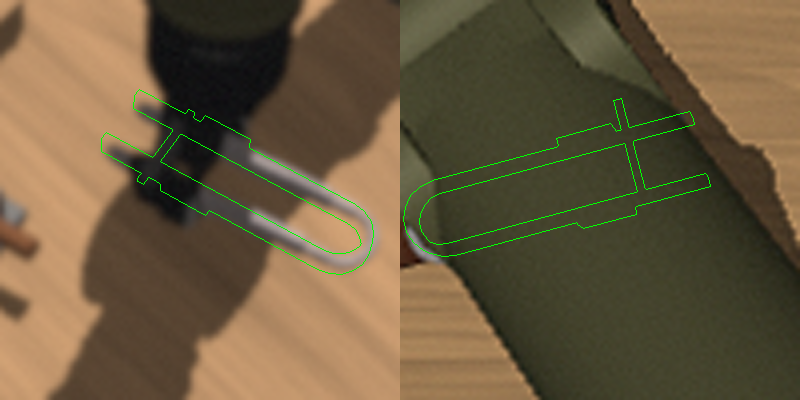

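Run:
```python
from meas import *
import pickle
fs,T,a=pickle.load(open("C.pkl","rb")); F=fs[0]
l,t,w,h=288,184,50,42
im=cv2.cvtColor(F["pixels"],cv2.COLOR_RGB2BGR)[t:t+h,l:l+w].astype(np.float32)
im=np.clip(255*(im/170)**.6,0,255).astype(np.uint8)
im=cv2.resize(im,(w*8,h*8),interpolation=cv2.INTER_CUBIC); b=im.copy()
def pitched(parts,ph):  # tips down by ph about pads (z=8mm)
    c,s=np.cos(ph),np.sin(ph); R=np.array([[c,0,s],[0,1,0],[-s,0,c]]); o=np.array([0,0,.008]); return [(q-o)@R.T+o for q in parts]
for ph,col in((0,(0,255,0)),(np.radians(4),(0,0,255))):
    m=cv2.resize(render(F,pitched(cal(0.),ph),[T[0],T[1],a-np.pi/2],T[2]+.013)[t*S:(t+h)*S,l*S:(l+w)*S],(w*8,h*8),interpolation=cv2.INTER_NEAREST)
    cs,_=cv2.findContours(m,cv2.RETR_LIST,cv2.CHAIN_APPROX_NONE); cv2.drawContours(b,cs,-1,col,1)
cv2.imwrite("pics/s9.png",np.hstack([im,b]))
```

```text
(no output)
```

View pics/s9.png

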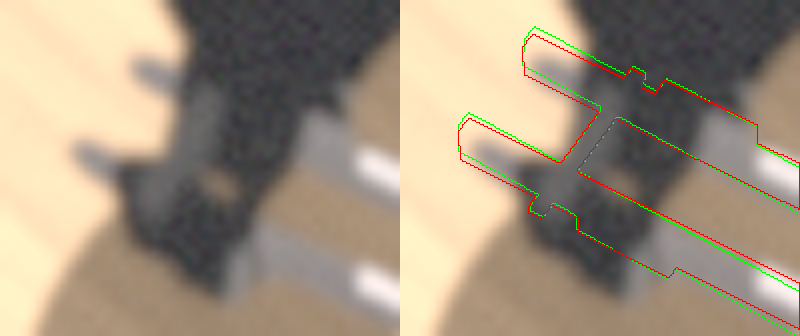

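Run:
```python
from meas import *
import pickle
fs,T,a=pickle.load(open("C.pkl","rb")); F=fs[0]
g=cv2.cvtColor(F["pixels"],cv2.COLOR_RGB2HSV)[:,:,1].astype(np.float32)  # saturation: steel is grey, wood is not
yy=np.arange(-34,34.1,2)
R=np.array([[np.cos(a-np.pi/2),-np.sin(a-np.pi/2)],[np.sin(a-np.pi/2),np.cos(a-np.pi/2)]])
for x in(50,47,44,41,-45,-50,-55,-60,-65,-70):
    P=np.array([[x,y] for y in yy])/1e3@R.T; X=np.c_[T[0]+P[:,0],T[1]+P[:,1],np.full(len(P),T[2]+.020)]
    u=proj(F,X).astype(np.float32); v=cv2.remap(g,u[:,:1],u[:,1:],cv2.INTER_CUBIC).ravel()
    out=[]
    for s in(-1,1):
        k=(yy*s>2); w=np.clip(np.median(v)-20-v[k],0,None)
        out.append((w*yy[k]).sum()/max(w.sum(),1e-6))
    print(x,np.round(out,1),"sep",round(out[1]-out[0],1),v.astype(int).tolist())
```

```text
50 [-13.4  19.9] sep 33.3 [105, 112, 111, 112, 111, 111, 109, 104, 94, 77, 58, 66, 84, 100, 107, 110, 111, 111, 112, 112, 113, 113, 110, 109, 104, 99, 82, 74, 84, 97, 105, 110, 112, 113, 112]
47 [-14.8  20.4] sep 35.2 [75, 106, 109, 112, 111, 109, 108, 100, 85, 58, 33, 41, 67, 93, 105, 108, 110, 111, 113, 112, 111, 109, 110, 108, 102, 86, 63, 45, 54, 81, 97, 108, 110, 111, 110]
44 [-19.6  20.8] sep 40.4 [28, 68, 97, 114, 111, 112, 108, 99, 78, 49, 29, 33, 64, 86, 104, 110, 113, 111, 111, 112, 112, 111, 110, 107, 99, 85, 56, 32, 35, 65, 91, 104, 110, 111, 112]
41 [-20.9  20.9] sep 41.7 [39, 38, 42, 74, 92, 101, 101, 85, 62, 36, 23, 26, 59, 89, 101, 108, 110, 111, 111, 111, 112, 112, 112, 110, 101, 85, 55, 30, 31, 60, 87, 104, 108, 111, 112]
-45 [-19.1  15.6] sep 34.7 [112, 107, 102, 77, 50, 35, 25, 23, 20, 22, 33, 57, 85, 105, 110, 112, 110, 110, 112, 107, 89, 59, 35, 27, 22, 20, 22, 28, 49, 74, 96, 106, 108, 110, 108]
-50 [-19.5  15.2] sep 34.7 [113, 112, 101, 75, 48, 32, 25, 22, 19, 25, 38, 65, 92, 105, 112, 110, 111, 111, 109, 105, 83, 56, 33, 25, 22, 20, 22, 28, 53, 80, 97, 107, 109, 112, 110]
-55 [-19.9  14.5] sep 34.4 [110, 110, 100, 70, 46, 32, 24, 21, 19, 27, 45, 73, 96, 105, 108, 110, 111, 111, 109, 106, 89, 58, 33, 24, 20, 19, 26, 41, 69, 91, 101, 109, 109, 112, 110]
-60 [-20.6  14.9] sep 35.5 [114, 112, 103, 75, 50, 32, 25, 23, 22, 39, 71, 98, 110, 112, 112, 111, 111, 112, 112, 109, 101, 82, 54, 35, 26, 21, 32, 63, 93, 105, 109, 113, 114, 113, 113]
-65 [-20.4  14.8] sep 35.2 [112, 111, 108, 89, 64, 42, 28, 24, 24, 47, 82, 102, 109, 111, 112, 111, 111, 111, 112, 110, 100, 81, 58, 36, 27, 21, 36, 69, 95, 107, 110, 112, 113, 112, 111]
-70 [-19.9  14.7] sep 34.6 [112, 111, 110, 100, 81, 55, 36, 28, 27, 51, 84, 103, 109, 111, 112, 112, 112, 112, 112, 111, 104, 86, 62, 38, 28, 22, 41, 75, 100, 109, 111, 112, 112, 113, 111]
```

Emit:
apply_moves(
  series=[
    {"fingers":113,"dx":0,"dy":0,"dz":0,"spin":-1},
    {"fingers":113,"dx":0,"dy":0,"dz":0,"spin":-2},
    {"fingers":113,"dx":0,"dy":0,"dz":0,"spin":-3},
    {"fingers":113,"dx":0,"dy":0,"dz":0,"spin":-4},
    {"fingers":113,"dx":0,"dy":0,"dz":0,"spin":-5},
    {"fingers":113,"dx":0,"dy":0,"dz":0,"spin":-6},
    {"fingers":113,"dx":0,"dy":0,"dz":0,"spin":-7},
    {"fingers":113,"dx":0,"dy":0,"dz":0,"spin":-8},
  ],
)

```text
time_s: 16.85
eef_pos: [0.5016, 0.1779, 0.3148]
tool_rot: [-0.0, 0.937, 0.348, -0.001]
wrist_force: [0.5, -0.3, -0.9]
gripper_width: 0.0478
```

Emit:
apply_moves(
  series=[
    {"fingers":113,"dx":0,"dy":0,"dz":0,"spin":0},
    {"fingers":113,"dx":0,"dy":0,"dz":0,"spin":0},
    {"fingers":113,"dx":0,"dy":0,"dz":0,"spin":0},
  ],
)

```text
time_s: 17.15
eef_pos: [0.5017, 0.1776, 0.3153]
tool_rot: [-0.0, 0.936, 0.352, -0.0]
wrist_force: [-0.3, 0.5, -0.1]
gripper_width: 0.0476
```

Run:
```python
from meas import *
import pickle
o=ctrl.get_obs(); w,x,y,z=o["tool_rot"]; a=np.arctan2(2*y*y-1,2*x*y); T=o["eef_pos"]; print(o["time_s"],T,np.degrees(a),o["gripper_width"],np.round(o["joints"],2))
F=vision.grab_frame("scene"); pickle.dump((F,T,a),open("D.pkl","wb"))
g=cv2.cvtColor(F["pixels"],cv2.COLOR_RGB2HSV)[:,:,1].astype(np.float32)
for aa in (a-np.pi/2,):
  R=np.array([[np.cos(aa),-np.sin(aa)],[np.sin(aa),np.cos(aa)]])
  def samp(xy):
    P=np.array(xy)/1e3@R.T; X=np.c_[T[0]+P[:,0],T[1]+P[:,1],np.full(len(P),T[2]+.020)]
    u=proj(F,X).astype(np.float32); return cv2.remap(g,u[:,:1],u[:,1:],cv2.INTER_CUBIC).ravel().astype(int)
  yy=np.arange(-34,34.1,2)
  for x in(-30,-40,-50,-60,-70,-80): print(x,samp([[x,y] for y in yy]).tolist())
  for y in(-4,0,4): print("y",y,samp([[x,y] for x in np.arange(-120,-79,2)]).tolist())
b=cv2.cvtColor(F["pixels"],cv2.COLOR_RGB2BGR); c=proj(F,T)[0].astype(int); l,t=c[0]-40,c[1]-40
im=cv2.resize(b[t:t+75,l:l+100],(800,600),interpolation=cv2.INTER_CUBIC)
m=cv2.resize(render(F,cal(0.),[T[0],T[1],a-np.pi/2],T[2]+.013)[t*S:(t+75)*S,l*S:(l+100)*S],(800,600),interpolation=cv2.INTER_NEAREST)
cs,_=cv2.findContours(m,cv2.RETR_LIST,cv2.CHAIN_APPROX_NONE); cv2.drawContours(im,cs,-1,(0,255,0),1)
cv2.imwrite("pics/s10.png",im)
```

```text
17.15 [0.50173747 0.17757473 0.31529062] -48.78456035040537 0.04757923168530515 [-0.05  0.32 -0.47  1.59  0.15  1.26 -1.4 ]
-30 [112, 112, 110, 113, 109, 98, 78, 46, 36, 59, 92, 108, 111, 111, 108, 108, 111, 111, 110, 115, 117, 112, 101, 84, 57, 61, 83, 102, 110, 111, 112, 113, 111, 112, 111]
-40 [109, 110, 112, 109, 106, 97, 66, 38, 36, 63, 93, 108, 109, 108, 109, 111, 109, 107, 107, 108, 110, 109, 100, 76, 50, 44, 64, 98, 110, 113, 112, 112, 112, 112, 112]
-50 [114, 109, 110, 105, 107, 91, 55, 33, 44, 72, 100, 110, 109, 110, 107, 110, 110, 111, 111, 110, 115, 110, 99, 72, 41, 37, 65, 95, 108, 113, 114, 113, 112, 112, 112]
-60 [107, 112, 111, 103, 104, 80, 47, 32, 48, 82, 106, 114, 115, 110, 109, 113, 107, 111, 110, 107, 109, 109, 94, 65, 40, 46, 79, 100, 110, 111, 112, 113, 113, 112, 112]
-70 [109, 111, 113, 110, 98, 75, 46, 37, 58, 89, 105, 107, 110, 110, 107, 106, 112, 110, 106, 113, 111, 108, 89, 59, 43, 56, 84, 102, 109, 110, 109, 110, 111, 113, 113]
-80 [112, 108, 107, 110, 99, 70, 48, 49, 74, 102, 109, 110, 110, 111, 109, 107, 111, 109, 111, 114, 111, 107, 93, 68, 56, 66, 91, 106, 108, 111, 111, 110, 112, 110, 110]
y -4 [113, 112, 110, 108, 97, 73, 44, 34, 44, 73, 99, 108, 114, 113, 111, 111, 111, 113, 110, 109, 107]
y 0 [111, 110, 110, 109, 100, 78, 51, 35, 41, 67, 93, 108, 111, 110, 112, 112, 109, 107, 109, 109, 109]
y 4 [112, 114, 107, 111, 109, 92, 67, 44, 37, 44, 68, 89, 103, 111, 113, 112, 109, 108, 110, 110, 114]
```

Emit:
apply_moves(
  series=[
    {"fingers":111,"dx":0.01,"dy":0.015,"dz":0.02,"spin":1},
    {"fingers":111,"dx":0.02,"dy":0.03,"dz":0.04,"spin":2},
    {"fingers":111,"dx":0.03,"dy":0.045,"dz":0.06,"spin":3},
    {"fingers":111,"dx":0.04,"dy":0.06,"dz":0.08,"spin":4},
    {"fingers":111,"dx":0.05,"dy":0.075,"dz":0.1,"spin":5},
    {"fingers":111,"dx":0.06,"dy":0.09,"dz":0.12,"spin":6},
    {"fingers":111,"dx":0.06,"dy":0.1,"dz":0.14,"spin":7},
    {"fingers":111,"dx":0.06,"dy":0.1,"dz":0.15,"spin":7.65},
  ],
)

```text
time_s: 18.0
eef_pos: [0.5618, 0.2791, 0.4665]
tool_rot: [-0.001, 0.624, 0.781, 0.001]
wrist_force: [-0.3, -0.2, -1.0]
gripper_width: 0.0484
```

Emit:
apply_moves(
  series=[
    {"fingers":111,"dx":0,"dy":0,"dz":0,"spin":0},
    {"fingers":111,"dx":0,"dy":0,"dz":0,"spin":0},
    {"fingers":111,"dx":0,"dy":0,"dz":0,"spin":0},
  ],
)

```text
time_s: 18.3
eef_pos: [0.5619, 0.2767, 0.4647]
tool_rot: [-0.0, 0.629, 0.778, -0.001]
wrist_force: [0.3, 0.3, -1.6]
gripper_width: 0.0485
```

```bash
cat > tips.py <<'E'
from meas import *
def prof(F,T,aa,xs,yy,dz=.020):
    g=cv2.cvtColor(F["pixels"],cv2.COLOR_RGB2HSV)[:,:,1].astype(np.float32)
    R=np.array([[np.cos(aa),-np.sin(aa)],[np.sin(aa),np.cos(aa)]]); out=[]
    for x in xs:
        P=np.array([[x,y] for y in yy])/1e3@R.T; X=np.c_[T[0]+P[:,0],T[1]+P[:,1],np.full(len(P),T[2]+dz)]
        u=proj(F,X).astype(np.float32); out.append(cv2.remap(g,u[:,:1],u[:,1:],cv2.INTER_CUBIC).ravel())
    return np.array(out)
def pose():
    o=ctrl.get_obs(); w,x,y,z=o["tool_rot"]; return o,o["eef_pos"],np.arctan2(2*y*y-1,2*x*y)
def bands(v,yy,lo,hi,ref):
    k=(yy>=lo)&(yy<=hi); w=np.clip(ref-v[k],0,None); return (w*yy[k]).sum()/w.sum()
E
python3 - <<'E'
from tips import *
import pickle
o,T,a=pose(); print(o["time_s"],T,np.degrees(a),o["gripper_width"])
yy=np.arange(-34,38.1,2); acc=0
for i in range(4):
    F=vision.grab_frame("scene"); acc=acc+prof(F,T,a-np.pi/2,(54,52,50,48,46,44,42,40,38,-40,-45,-50,-55,-60,-65,-70,-75),yy)/4
for x,v in zip((54,52,50,48,46,44,42,40,38,-40,-45,-50,-55,-60,-65,-70,-75),acc):
    s,f=bands(v,yy,8,34,105),bands(v,yy,-26 if x>0 else -34,2,105)
    print(x,round(f,1),round(s,1),"ctr",round((s+f)/2,1),"sep",round(s-f,2),v.astype(int).tolist() if x in(50,46,42,-50) else "")
pickle.dump((F,T,a),open("E.pkl","wb"))
E
```

```text
18.3 [0.561856   0.27674656 0.46474212] 12.084428693068016 0.048520455279688054
54 -15.1 nan ctr nan sep nan 
52 -14.3 19.8 ctr 2.7 sep 34.13 
50 -14.1 20.2 ctr 3.1 sep 34.32 [105, 111, 112, 111, 112, 111, 109, 102, 82, 55, 40, 55, 87, 102, 110, 111, 112, 112, 112, 112, 111, 112, 112, 110, 108, 99, 79, 63, 73, 96, 105, 110, 111, 112, 112, 112, 112]
48 -14.1 20.7 ctr 3.3 sep 34.78 
46 -13.9 20.7 ctr 3.4 sep 34.59 [48, 99, 108, 112, 112, 111, 107, 97, 67, 36, 21, 29, 64, 94, 107, 111, 112, 112, 112, 111, 112, 113, 112, 110, 104, 86, 55, 26, 29, 64, 94, 107, 111, 111, 112, 112, 112]
44 -13.7 20.8 ctr 3.5 sep 34.57 
42 -13.9 20.9 ctr 3.5 sep 34.84 [32, 31, 58, 86, 109, 108, 103, 89, 59, 29, 21, 25, 54, 88, 103, 110, 112, 112, 112, 112, 112, 111, 112, 109, 102, 80, 45, 22, 21, 45, 85, 101, 110, 111, 111, 111, 111]
40 -15.7 20.9 ctr 2.6 sep 36.59 
38 -18.1 20.9 ctr 1.4 sep 38.93 
-40 -19.2 16.4 ctr -1.4 sep 35.57 
-45 -19.4 15.6 ctr -1.9 sep 35.04 
-50 -19.7 15.3 ctr -2.2 sep 35.04 [112, 113, 109, 100, 74, 43, 27, 21, 19, 32, 67, 96, 108, 111, 112, 111, 112, 112, 112, 111, 110, 96, 65, 38, 25, 19, 24, 57, 90, 106, 111, 112, 112, 113, 113, 112, 112]
-55 -20.0 15.1 ctr -2.5 sep 35.08 
-60 -20.3 14.9 ctr -2.7 sep 35.13 
-65 -20.5 14.6 ctr -2.9 sep 35.13 
-70 -20.3 14.6 ctr -2.8 sep 34.9 
-75 -20.7 14.7 ctr -3.0 sep 35.33 tips.py:12: RuntimeWarning: invalid value encountered in scalar divide
  k=(yy>=lo)&(yy<=hi); w=np.clip(ref-v[k],0,None); return (w*yy[k]).sum()/w.sum()
```

Emit:
apply_moves(
  series=[
    {"fingers":111,"dx":-0.005,"dy":-0.018,"dz":-0.03,"spin":0},
    {"fingers":111,"dx":-0.012,"dy":-0.043,"dz":-0.07,"spin":0},
    {"fingers":111,"dx":-0.019,"dy":-0.068,"dz":-0.11,"spin":0},
    {"fingers":111,"dx":-0.026,"dy":-0.093,"dz":-0.15,"spin":0},
    {"fingers":111,"dx":-0.033,"dy":-0.118,"dz":-0.19,"spin":0},
    {"fingers":111,"dx":-0.04,"dy":-0.143,"dz":-0.225,"spin":0},
    {"fingers":111,"dx":-0.048,"dy":-0.17,"dz":-0.25,"spin":0},
    {"fingers":111,"dx":-0.054,"dy":-0.195,"dz":-0.27,"spin":0},
  ],
)

```text
time_s: 19.3
eef_pos: [0.5065, 0.0807, 0.194]
tool_rot: [-0.0, 0.628, 0.778, -0.001]
wrist_force: [0.0, -0.2, -0.6]
gripper_width: 0.0484
```

Emit:
apply_moves(
  series=[
    {"fingers":111,"dx":-0.004,"dy":-0.012,"dz":-0.02,"spin":0},
    {"fingers":111,"dx":-0.005,"dy":-0.0175,"dz":-0.05,"spin":0},
    {"fingers":111,"dx":-0.005,"dy":-0.0175,"dz":-0.07,"spin":0},
    {"fingers":111,"dx":-0.005,"dy":-0.0175,"dz":-0.075,"spin":0},
    {"fingers":111,"dx":-0.005,"dy":-0.0175,"dz":-0.075,"spin":0},
    {"fingers":111,"dx":-0.005,"dy":-0.0175,"dz":-0.075,"spin":0},
  ],
)

```text
time_s: 19.9
eef_pos: [0.5034, 0.0654, 0.1215]
tool_rot: [0.0, 0.628, 0.778, 0.001]
wrist_force: [0.7, 0.9, -1.2]
gripper_width: 0.0483
```

Run:
```python
from tips import *
import pickle
o,T,a=pose(); print(o["time_s"],T,np.degrees(a),o["gripper_width"],o["wrist_force"])
yy=np.arange(-34,38.1,2); acc=0; xs=(52,50,48,46,44,42,-45,-55,-65)
fr=[]
for i in range(3):
    F=vision.grab_frame("scene"); fr.append(F); acc=acc+prof(F,T,a-np.pi/2,xs,yy)/3
for x,v in zip(xs,acc):
    s,f=bands(v,yy,8,34,95),bands(v,yy,-26 if x>0 else -34,2,95)
    print(x,round(f,1),round(s,1),"ctr",round((s+f)/2,1),"sep",round(s-f,2),v.astype(int).tolist() if x in(50,46) else "")
p,c=spin_fit([F]); print("spindle",p[:2],np.degrees(p[2]),c)
pickle.dump((F,T,a),open("G.pkl","wb"))
```

```text
19.9 [0.50343397 0.06539634 0.12149661] 12.228586443802426 0.048315024827985324 [ 0.73552623  0.86133599 -1.16911134]
52 -22.8 19.0 ctr -1.9 sep 41.81 
50 -21.5 19.3 ctr -1.1 sep 40.8 [18, 19, 16, 16, 20, 15, 17, 34, 52, 63, 78, 92, 102, 107, 110, 111, 112, 112, 113, 112, 112, 112, 109, 105, 89, 67, 43, 32, 51, 91, 124, 140, 143, 144, 143, 143, 143]
48 -20.8 19.7 ctr -0.5 sep 40.52 
46 -20.3 20.2 ctr -0.1 sep 40.47 [31, 40, 38, 30, 26, 28, 27, 22, 20, 31, 58, 88, 98, 107, 109, 110, 111, 112, 112, 112, 112, 112, 110, 105, 93, 68, 44, 24, 29, 63, 96, 128, 140, 145, 145, 144, 144]
44 -19.7 20.9 ctr 0.6 sep 40.56 
42 -18.6 22.1 ctr 1.7 sep 40.69 
-45 -19.7 15.7 ctr -2.0 sep 35.37 
-55 -20.6 14.9 ctr -2.8 sep 35.45 
-65 -20.7 14.8 ctr -2.9 sep 35.49 
spindle [ 0.53778438 -0.0669235 ] 102.64804840971335 0.1421130895614624
```

Emit:
apply_moves(
  series=[
    {"fingers":111,"dx":-0.0005,"dy":-0.001,"dz":-0.015,"spin":0},
    {"fingers":111,"dx":-0.0005,"dy":-0.001,"dz":-0.03,"spin":0},
    {"fingers":111,"dx":-0.0005,"dy":-0.001,"dz":-0.043,"spin":0},
    {"fingers":111,"dx":-0.0005,"dy":-0.001,"dz":-0.054,"spin":0},
    {"fingers":111,"dx":-0.0005,"dy":-0.001,"dz":-0.054,"spin":0},
  ],
)

```text
time_s: 20.6
eef_pos: [0.5016, 0.0637, 0.0654]
tool_rot: [-0.001, 0.628, 0.778, -0.001]
wrist_force: [0.2, -0.4, -1.1]
gripper_width: 0.0481
```

Emit:
apply_moves(
  series=[
    {"fingers":111,"dx":0,"dy":0,"dz":-0.008,"spin":0},
    {"fingers":111,"dx":0,"dy":0,"dz":-0.016,"spin":0},
    {"fingers":111,"dx":0,"dy":0,"dz":-0.022,"spin":0},
    {"fingers":111,"dx":0,"dy":0,"dz":-0.022,"spin":0},
    {"fingers":111,"dx":0,"dy":0,"dz":-0.022,"spin":0},
  ],
)

```text
time_s: 21.1
eef_pos: [0.5023, 0.0639, 0.0445]
tool_rot: [-0.0, 0.628, 0.778, -0.0]
wrist_force: [0.2, 0.0, 0.1]
gripper_width: 0.0483
```

Run:
```python
from tips import *
import pickle
o,T,a=pose(); print(o["time_s"],T,np.degrees(a),o["gripper_width"],o["wrist_force"])
F=vision.grab_frame("scene"); pickle.dump((F,T,a),open("H.pkl","wb"))
l,t,w,h=232,192,60,50
im=cv2.cvtColor(F["pixels"],cv2.COLOR_RGB2BGR)[t:t+h,l:l+w].astype(np.float32)
im=np.clip(255*(im/190)**.6,0,255).astype(np.uint8)
k=6.6; W,H=int(w*k),int(h*k); im=cv2.resize(im,(W,H),interpolation=cv2.INTER_CUBIC); b=im.copy()
al=a-np.pi/2+.044; xh=np.array([np.cos(al),np.sin(al)])
for parts,pp,zz,col in((LY,(.537,-.0653,np.radians(104.92)),.062,(0,0,255)),(cal(0.),[T[0]-.0035*xh[0],T[1]-.0035*xh[1],al],T[2]+.011,(0,255,0))):
    m=cv2.resize(render(F,parts,pp,zz)[t*S:(t+h)*S,l*S:(l+w)*S],(W,H),interpolation=cv2.INTER_NEAREST)
    cs,_=cv2.findContours(m,cv2.RETR_LIST,cv2.CHAIN_APPROX_NONE); cv2.drawContours(b,cs,-1,col,1)
cv2.imwrite("pics/s11.png",np.hstack([im,b]))
```

```text
21.1 [0.50226174 0.06394151 0.04450549] 12.225477315048751 0.04825686799865511 [0.22322818 0.01408439 0.12358952]
```

View pics/s11.png

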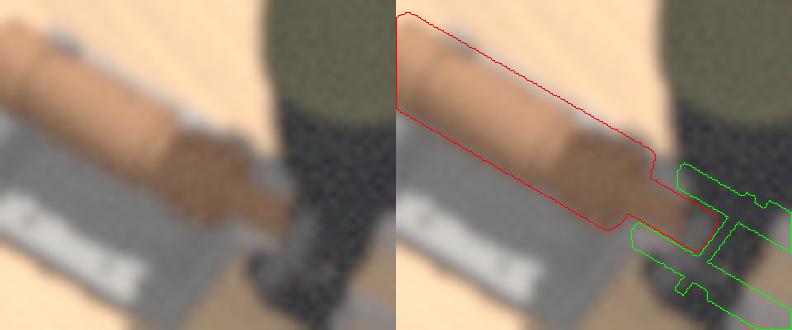

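The spindle has not moved and the wrist force is about 0. The tenon lies between the two overlaid legs, but the tips are low in contrast against the grey cradle, so I check them in numbers.

Run:
```python
from tips import *
import pickle
F,T,a=pickle.load(open("H.pkl","rb"))
E0=np.array([.510,.0361,.062]); al=np.radians(-75.1); R=np.array([[np.cos(al),-np.sin(al)],[np.sin(al),np.cos(al)]])
hsv=cv2.cvtColor(F["pixels"],cv2.COLOR_RGB2HSV).astype(np.float32)
yy=np.arange(-30,34.1,2); print("y   ",yy.astype(int).tolist())
for s in(-3,0,3,6,9,12,15,18,21,24,27,30,33):
    P=np.array([[s,y] for y in yy])/1e3@R.T; u=proj(F,np.c_[E0[0]+P[:,0],E0[1]+P[:,1],np.full(len(P),.062)]).astype(np.float32)
    print("s",s,"S",cv2.remap(hsv[:,:,1],u[:,:1],u[:,1:],cv2.INTER_CUBIC).ravel().astype(int).tolist())
    if s in(6,12,18): print("     V",cv2.remap(hsv[:,:,2],u[:,:1],u[:,1:],cv2.INTER_CUBIC).ravel().astype(int).tolist())
c=np.cos
ap=a-np.pi/2; Rt=np.array([[np.cos(ap),-np.sin(ap)],[np.sin(ap),np.cos(ap)]]); tip=T[:2]+Rt@[.051,.0022]
print("kinematic tip centre in spindle frame (s,y)",1e3*R.T@(tip-E0[:2]))
```

```text
y    [-30, -28, -26, -24, -22, -20, -18, -16, -14, -12, -10, -8, -6, -4, -2, 0, 2, 4, 6, 8, 10, 12, 14, 16, 18, 20, 22, 24, 26, 28, 30, 32, 34]
s -3 S [21, 31, 32, 34, 36, 26, 2, -1, 30, 30, 25, 15, 7, 9, 13, 14, 6, 12, 16, 13, 8, 11, 15, 13, 11, 11, 19, 19, 10, 8, 14, 20, 17]
s 0 S [44, 36, 45, 46, 48, 37, 19, 48, 71, 37, 20, 6, 5, 7, 10, 9, 6, 11, 13, 11, 11, 14, 12, 7, 10, 6, 11, 17, 11, 5, 13, 30, 40]
s 3 S [5, 5, 23, 25, 28, 17, 5, 15, 11, 6, 11, 6, 4, 8, 11, 9, 11, 13, 15, 18, 21, 16, 10, 6, 17, 14, 14, 18, 16, 10, 10, 30, 60]
s 6 S [27, 29, 21, 18, 34, 30, 22, 24, 14, 15, 15, 6, -3, 6, 20, 24, 39, 54, 61, 64, 50, 41, 25, 18, 15, 15, 17, 15, 12, 14, 29, 63, 96]
     V [16, 17, 19, 20, 19, 14, 13, 14, 15, 19, 23, 26, 30, 33, 35, 36, 39, 41, 42, 44, 44, 47, 47, 44, 40, 37, 34, 33, 32, 33, 33, 39, 51]
s 9 S [52, 48, 16, 1, 28, 30, 35, 35, 20, 27, 29, 22, 35, 56, 66, 69, 89, 103, 105, 93, 77, 54, 39, 25, 19, 11, 0, 6, 13, 24, 51, 82, 105]
s 12 S [23, 25, 18, 18, 31, 19, 13, 8, 15, 40, 55, 64, 91, 108, 112, 119, 122, 132, 123, 111, 86, 64, 39, 28, 20, 17, 20, 51, 65, 78, 94, 98, 105
[... 675 characters left out ...]
52, 37, 25, 22, 28, 34, 40, 46, 46, 45, 46, 45]
s 24 S [13, 13, 17, 13, 8, 6, 9, 17, 26, 26, 47, 75, 103, 122, 138, 140, 142, 146, 136, 121, 85, 54, 31, 20, 16, 17, 15, 15, 16, 13, 18, 17, 16]
s 27 S [9, 22, 20, 8, 10, 9, 9, 13, 14, 23, 39, 72, 99, 124, 134, 135, 144, 142, 136, 118, 89, 54, 34, 20, 17, 11, 8, 10, 13, 12, 13, 12, 10]
s 30 S [36, 65, 63, 50, 34, 21, 12, 13, 19, 23, 43, 73, 105, 125, 138, 142, 144, 141, 141, 126, 94, 70, 48, 37, 27, 19, 13, 17, 15, 10, 9, 13, 13]
s 33 S [83, 98, 95, 77, 61, 39, 21, 16, 15, 24, 47, 79, 109, 129, 141, 143, 135, 136, 140, 126, 111, 93, 85, 65, 60, 51, 40, 28, 24, 14, 12, 12, 10]
kinematic tip centre in spindle frame (s,y) [22.15197685 -0.50128042]
```

Emit:
apply_moves(
  series=[
    {"fingers":111,"dx":-0.0006,"dy":0,"dz":-0.001,"spin":0},
    {"fingers":111,"dx":-0.0006,"dy":0,"dz":-0.001,"spin":0},
    {"fingers":111,"dx":-0.0006,"dy":0,"dz":-0.001,"spin":0},
    {"fingers":111,"dx":-0.0006,"dy":0,"dz":-0.001,"spin":0},
    {"fingers":111,"dx":-0.0006,"dy":0,"dz":-0.001,"spin":0},
  ],
)

```text
time_s: 21.65
eef_pos: [0.5018, 0.0638, 0.0436]
tool_rot: [0.0, 0.628, 0.778, 0.0]
wrist_force: [-0.1, 0.1, -0.2]
gripper_width: 0.0479
```

Run:
```python
from tips import *
o,T,a=pose(); print(o["time_s"],T,np.degrees(a),o["gripper_width"],o["wrist_force"],o["moment"],np.abs(o["qvel"]).max())
F=vision.grab_frame("scene"); p,c=spin_fit([F]); print(p,c)
im=cv2.cvtColor(F["pixels"],cv2.COLOR_RGB2BGR)[150:255,205:345]; im=np.clip(255*(im/220.)**.55,0,255).astype(np.uint8)
cv2.imwrite("pics/s12.png",cv2.resize(im,(798,598),interpolation=cv2.INTER_CUBIC))
```

```text
21.65 [0.50176429 0.06384021 0.04363094] 12.20780611262654 0.047897328630794746 [-0.09139774  0.08591731 -0.16195476] [-0.03182065  0.03233494  0.01217071] 0.0013185057459552114
[ 0.5363723  -0.06131176  1.81985628] 0.15319067239761353
```

View pics/s12.png

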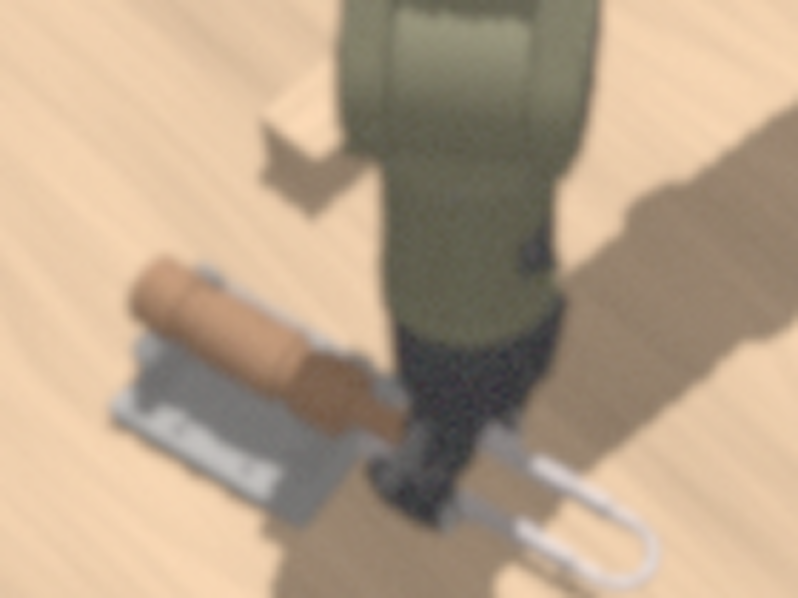

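Run:
```python
from tips import *
w=[];acc=0; yy=np.arange(-34,38.1,2); xs=(-45,-55,-65)
for i in range(8):
    F=vision.grab_frame("scene"); o,T,a=pose(); w.append(o["gripper_width"]); acc=acc+prof(F,T,a-np.pi/2,xs,yy)/8
print(np.round(np.array(w)*1e3,2),np.mean(w)*1e3,o["wrist_force"])
for x,v in zip(xs,acc):
    s,f=bands(v,yy,4,34,95),bands(v,yy,-34,2,95); print(x,round((s+f)/2,1),round(s-f,2))
E0=np.array([.510,.0361,.062]); al=np.radians(-75.1)
V=prof(F,E0,al,(12,15,18,24,27),np.arange(-14,31,2),0); print(np.arange(-14,31,2).tolist()); print(V.astype(int))
```

```text
[48.36 48.72 48.62 48.78 48.58 48.47 47.99 48.18] 48.4624004930688 [ 0.13238561 -0.36916894 -0.43687174]
-45 -2.1 34.86
-55 -2.4 35.12
-65 -2.8 35.26
[-14, -12, -10, -8, -6, -4, -2, 0, 2, 4, 6, 8, 10, 12, 14, 16, 18, 20, 22, 24, 26, 28, 30]
[[ 25  44  71  87 100 106 120 130 133 131 125 115  83  58  34  27  19  18
   26  51  69  87 107]
 [ 41  73  92 108 119 129 138 148 148 141 132 107  78  51  38  27  21  22
   32  58  78  94 100]
 [ 46  59  78  99 118 128 134 142 144 139 132 117  76  51  34  26  21  24
   39  55  69  78  81]
 [ 21  28  50  73 108 133 146 146 144 141 129 111  80  50  27  16  13  19
   22  18  17  15  13]
 [ 13  24  42  77 104 125 140 146 147 143 139 117  88  55  33  19  14  11
   13  12  11   7   9]]
```

```bash
python3 -c "
from plant import ctrl
print(ctrl.job_done())"
```

```text
the job is handed in; nothing more can be done
None
```

The job is handed in at about 22 s of the 58 s. The spindle lies in the V cradle with its tenon out to the left. The arm holds the calipers with their tips either side of the tenon.

**What I did**
- **Spindle:** I gripped it near the top and moved it clear of the cradle. Then I tipped it over its foot edge, gripped it again near its middle, laid it in the cradle and let go.
- **Calipers:** I lifted the smaller calipers off their rest and squeezed them to the set gap. Then I lowered them over the tenon from its free end.

**Last checks**
- **Spindle position:** after release its middle was within about 2 mm of the cradle's middle, and both lay at about 105°. It looked unmoved in the last picture.
- **Gap:** the jaw reading averaged 48.5 mm, with noise of about 0.3 mm, which works out to 30.8 mm. The camera gave about 29.6 mm, so the two methods disagree by about 1 mm. I left the grip between them.
- **Tips:** in the image, the sprung tip is 17.5 mm from the tenon's centre line, which is what a centred 30 mm gap should show. They reach about 22 mm along the tenon. The wrist force is within 1 N of zero, so I saw no sign of contact.

**Not certain**
- **Tip height:** one camera alone cannot fully separate height from sideways position, so the tips' height is only good to about 2–3 mm.
- **Calipers' angle:** they sit about 2.5° turned in the jaws; I turned the wrist to make up for it.
- **Late spindle fit:** the last automatic fits of the spindle were poor because the gripper hid part of it, so I did not use them.
- **Bystanders:** I did not measure the tin, brush and offcut again, but no move came near them.

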